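Wind the lid press down onto a cream jar

TASK

The cream jar in the lid press still has its lid only half on. Fit the loose crank onto the square shaft on top of the press, pushed right down so that its hub rests on the round collar, then wind it clockwise (seen from above) round and round until it comes up firm against its stop and the ram has pushed the lid fully home. Leave the crank standing seated on the shaft, let go of it, and do not disturb the other things on the worktop.

Things in the scene. Friction and masses are not known exactly. Their poses are not given: they have to be found in the camera images.
- press: lid press fixed to the worktop, grey and steel: bed 120 x 140 x 16 mm, two columns at y = +-53 mm, and a cross-beam (44 x 136 mm), top at 136 mm, with nuts to 140 mm. Origin: centre of the bed's underside; z up, y along the beam. A vertical spindle with a square upper end passes through the beam's middle; clockwise from above drives the ram down
- shaft_seat (a point): point on the spindle's axis at the top face of its round collar (40 mm diameter, 144 mm above the worktop), where the underside of the seated crank's hub lies. On the collar stands the square shaft, 25 mm tall: 18 mm wide for its lower 18 mm, then a square chamfer to 10 mm at the tip. Fixed to the press: its axes do not turn with the spindle
- shaft_top (a point): tip of the square shaft, 25 mm above shaft_seat. The spindle starts turned to any angle, which is not reported: find it by touch (with the square athwart its socket the hub sticks on the chamfer, 18 mm or more too high; it goes down once within about 6 degrees) or by sight. It turns stiffly, 0.08 N m, stays where left, and meets a hard stop 1.5 to 2.5 turns clockwise from the start
- crank: loose steel crank, 0.34 kg or so, lying flat, knob up. Origin: centre of the hub's underside; x along the arm to the knob, z up. Hub: upright block with flat sides, 34 (x) x 32 (y) x 48 mm tall; in its underside a square socket 20 mm wide, sides along x and y, 28 mm deep. Arm 16 mm wide, 10 mm thick, along the bottom to x = 70 mm; counterweight 24 mm wide, 12 mm thick to x = -44 mm
- knob_mid (a point): point on the axis of the crank's knob, 34 mm above the crank's underside, 60 mm from the socket's axis: where to hold it for winding. The knob is upright, round and black, 22 mm in diameter, from 11 to 54 mm above the underside, and spins freely on its pin
- ram (a joint): how far the ram (steel disc of 52 mm diameter under the beam) has come down, m: 0 to 0.0245 at the stop; starts at 0 to 0.0095; 0.010 a turn
- cream_jar: white jar standing loose in the ring seat on the press bed, 56 mm diameter, 46 mm tall without lid; origin: centre of its underside, z up
- jar_lid (a joint): how far the metal lid (55 mm diameter) has been pushed onto the jar, m: 0 half on, as it starts, 0.006 fully home; it takes 6 N to push and stays where it is left
- tape: bystander: roll of white tape, 68 mm diameter, 25 mm tall; origin under its centre
- cup: bystander: white measuring cup, 64 mm diameter, 61 mm tall; origin under its centre
- clip: bystander: pink hair clip 12 x 62 x 17 mm; origin under its centre
- box: bystander: small carton 95 x 60 x 24 mm; origin under its centre
- pot: bystander: cream pot 68 mm diameter, 43 mm tall; origin under its centre

How it is judged:
By the outcome, as a careful person would: the job done as asked, in the order asked, and still so for the second after the job is handed in, with the robot touching nothing.
It also fails if it takes over 72 s, if anything falls off the work surface, if the arm or the gripper's body presses on something with over 40 N, if the wrist force passes 120 N, or if a joint passes its speed limit or range.

ROBOT

A 6-joint arm with a two-finger parallel gripper is mounted at the origin on a cart in front of the work surface, level with it; the furniture and walls round the work are solid. World frame = base frame: x ahead of the robot, y to its left, z up, the work surface at z = 0. Lengths are in m, angles in rad, forces in N, time in s.
With the tool pointing down it reaches from about 0.375 to 0.9 m from the base axis. Payload 3.1 kg.
Tool frame: the origin (TCP) lies midway between the tips of the shut fingers; the grasp point (between the pads) lies r.tcp_to_grasp behind it (r.tcp_to_grasp is the distance from the TCP to the grasp point, in m); z points along the fingers, y is the line along which they close (so a half turn about z gives the same grasp; the last joint's range is limited). The gripper opens to 85 mm and grips with 20 to 120 N. Pads are 22 mm wide; open, the fingers measure 114 mm over their backs; the gripper's body (76 mm by 85 mm) begins 54 mm behind the grasp point. The pads swing forward as they close: fully open they stand 13 mm farther back than shut.
Start: joints at [1.099, 0.527, 1.433, -0, 1.181, -0.178], TCP at [0.18, 0.598, 0.231] pointing down, gripper open.
Joint ranges: [-3.08, 3.08], [-0.75, 2.2], [0.22, 2.44], [-1.43, 4.57], [0, 2.65], [-2.85, 2.85]. Speed limits (rad/s): [2.79, 2.79, 3.14, 3.14, 3.14, 3.14].

INTERFACE

Orientations are given as a unit quaternion [w, x, y, z].
In Python, from cell import r, imaging gives the robot as it stands.
- The arm moves only by the tool carry_out, never from a script. Its argument "targets" is a list of rows, each an object with "travel": the shift along the tool's x, y, z in mm, a list of three; "spin": the turn about the tool's z in degrees; "hand": the closure in counts, from 0 (fully open) to 255 (shut). In form: [{"travel": [x, y, z], "spin": spin, "hand": hand}, ...]. A call has 1 to 20 rows; each row shifts and turns the commanded pose from where the row before left it, along the tool's axes as they then stand; what a row does not reach is not made up. A row lasts 1/10 s, in which the tool goes at most 50 mm and 8.59 degrees, less where a joint would pass 70% of its speed; a pose out of reach is approached as far as the arm can. A call with a gripper value outside its range is refused whole. The fingers move at their own pace and stop on an object; "force" is the grip in N (left out, the last holds). Time passes only in rows, so rows that do not move let the fingers close. It gives the time, the measured TCP pose, the force, the opening and the grip force at its end, in the units of the state.
- r.get_state(): the state, without advancing time (a new reading comes with each control period).
- imaging.read_camera(name): name is "side" or "top"; returns the picture (420x560x3 uint8, red, green, blue); there is no depth.
- imaging.get_calibration(name): a dict with "mtx" (3x3 intrinsics, pixels), "R" (3x3) and "t" (3): a world point X has camera coordinates R X + t. Camera axes: x right, y down, z forward; pixel columns grow to the right and rows downward; lengths in m; the calibration is good to about 2 mm. A picture is of the moment at which its call begins. get_calibration takes no time and is no camera call.
- r.finish_job(): hands the job in; it is judged then, once.
The state is a dict: "time": time; "joints": joint angles; "joint_velocities": joint speeds; "tau": joint torques, N m; "eef_pos": TCP position; "tool_rot": TCP orientation; "ft_force": force on the tool from outside, world axes, zero at the start; "wrist_torque": the same for the moment, N m; "width": opening from 0.0 (shut) to 1.0 (fully open); "grasp_force": force on a finger pad.
Only numpy, scipy, OpenCV 4.12 (cv2) and the standard library are available. Lean on these libraries where they do the work, as an engineer would, in place of code of your own. Each camera call takes 0.05 s, during which the arm holds its last target. There are 200 camera calls.

## Working session

There is one attempt and no reset: what is moved stays moved. The work goes in short steps, Python scripts to look and compute and a tool call to move; the robot and the scene stay as the last step left them, time stands still between calls to the robot, and variables do not carry over. Pictures are saved under pics/ and viewed, at most 10 in all, crops included, and the job is handed in when it is done.

Besides the shell and the picture viewer there is one more tool, called as a command line: name --argument value ..., lists and objects as JSON in quotes. carry_out: Moves the arm, as the interface text tells. Its arguments: {"type":"object","properties":{"targets":{"type":"array"},"force":{"type":"number"}},"required":["targets"]}

```bash
mkdir -p pics
python3 - <<'E'
from cell import r, imaging
import cv2,numpy as np
np.set_printoptions(precision=4,suppress=True)
for n in("top","side"):
    im=imaging.read_camera(n); cv2.imwrite(f"pics/{n}0.png",im[:,:,::-1])
    c=imaging.get_calibration(n); print(n,c["mtx"],c["R"],c["t"],-c["R"].T@c["t"])
print(r.get_state(),r.tcp_to_grasp)
E
```

```text
top [[465.9882   0.     278.405 ]
 [  0.     465.9882 206.2058]
 [  0.       0.       1.    ]] [[ 0.0347 -0.9994  0.0005]
 [-0.9693 -0.0338 -0.2435]
 [ 0.2434  0.0079 -0.9699]] [0.1354 0.6002 1.1403] [0.2995 0.1465 1.2521]
side [[390.5076   0.     278.2978]
 [  0.     390.5076 208.573 ]
 [  0.       0.       1.    ]] [[ 0.8611 -0.5078  0.0257]
 [-0.2155 -0.4102 -0.8862]
 [ 0.4606  0.7575 -0.4627]] [-0.4119  0.302   0.8403] [ 0.0328 -0.7218  0.6669]
{'time': 0.1, 'joints': array([ 1.0995,  0.5284,  1.4338, -0.    ,  1.1814, -0.1785]), 'joint_velocities': array([ 0.0001, -0.0016, -0.0014, -0.0001, -0.0013, -0.    ]), 'tau': array([ -0.0002, -44.3309, -17.8584,  -0.0002,   0.0039,  -0.    ]), 'eef_pos': array([0.1801, 0.5978, 0.2304]), 'tool_rot': array([-0.0003,  0.1459,  0.9893, -0.0009]), 'ft_force': array([-0.0261, -0.3744, -0.4733]), 'wrist_torque': array([ 0.0314, -0.0769, -0.0089]), 'grasp_force': 0.0, 'width': 0.9975216859601123} 0.0187
```

View pics/top0.png

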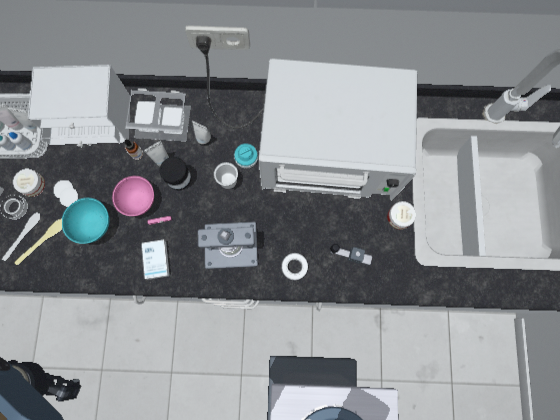

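View pics/side0.png

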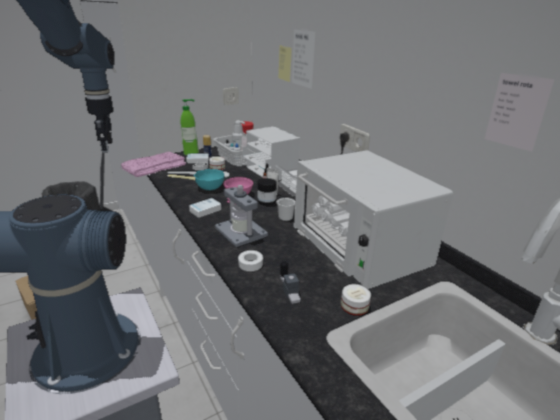

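The top view shows the crank at about (352,254) with its knob at (335,248). The press is at (229,243) and the roll of tape at (295,266). I'll zoom in on the crank and press.

```bash
cat > h.py <<'E'
from cell import r, imaging
import cv2,numpy as np
from scipy.spatial.transform import Rotation as Ro
np.set_printoptions(precision=4,suppress=True)
def ray(n,uv,z):
    c=imaging.get_calibration(n); R,t,K=c["R"],c["t"],c["mtx"]
    o=-R.T@t; d=R.T@np.linalg.solve(K,[uv[0],uv[1],1.]); return o+d*(z-o[2])/d[2]
def proj(n,X):
    c=imaging.get_calibration(n); p=c["mtx"]@(c["R"]@np.array(X)+c["t"]); return p[:2]/p[2]
def crop(n,x0,y0,w,h,s,im=None):
    im=imaging.read_camera(n) if im is None else im
    return cv2.resize(im[y0:y0+h,x0:x0+w,::-1],None,fx=s,fy=s,interpolation=cv2.INTER_CUBIC)
E
python3 - <<'E'
from h import *
t=cv2.imread("pics/top0.png")[:,:,::-1];s=cv2.imread("pics/side0.png")[:,:,::-1]
a=crop("top",190,210,80,70,5,t);b=crop("top",320,225,80,70,5,t)
c=crop("side",205,180,80,70,5,s);d=crop("side",260,245,80,70,5,s)
cv2.imwrite("pics/c1.png",np.vstack([np.hstack([a,b]),np.hstack([c,d])])[:600] if 0 else cv2.resize(np.vstack([np.hstack([a,b]),np.hstack([c,d])]),(684,598)))
E
```

```text
(no output)
```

View pics/c1.png

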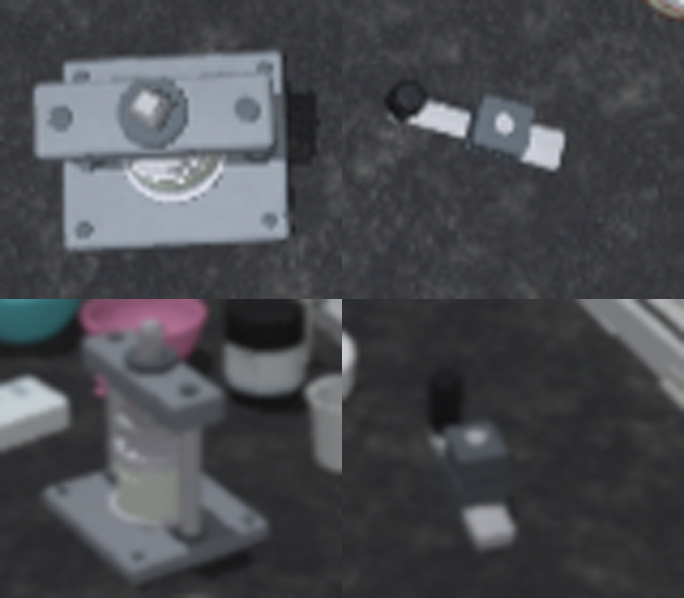

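Run:
```python
from h import *
k=1/4.275
P=lambda u,v:(190+u*k-.4,210+v*k-.4)
Q=lambda u,v:(320+(u-342)*k-.4,225+v*k-.4)
hub=ray("top",Q(504,124),.048);kn=ray("top",Q(407,98),.054);cw=ray("top",Q(561,150),.012)
print("hub",hub,"knob",kn,"cw",cw,"ang",np.degrees(np.arctan2(*(kn-cw)[[1,0]])),np.degrees(np.arctan2(*(kn-hub)[[1,0]])),np.linalg.norm((kn-hub)[:2]))
print("nuts",ray("top",P(61,118),.14),ray("top",P(247,110),.14)," tip",ray("top",P(151,104),.169)," collar",ray("top",P(152,112),.144))
t=cv2.imread("pics/top0.png")
print(t[226:244,216:236,1])
# side check
S=lambda u,v:(205+u*k-.4,180+(v-299)*k-.4)
D=lambda u,v:(260+(u-342)*k-.4,245+(v-299)*k-.4)
print("side tip",ray("side",S(149,322),.169),"hub",ray("side",D(477,438),.048),"knob",ray("side",D(446,376),.054))
print([ (n,ray("top",uv,z)) for n,uv,z in [("tape",(295,266),.025),("cup",(227,175),.06)]])
```

```text
hub [ 0.4819 -0.0534  0.048 ] knob [0.4948 0.0063 0.054 ] cw [ 0.4723 -0.0948  0.012 ] ang 77.4297317748579 77.7931836216644 0.06108423216955496
nuts [0.495  0.3332 0.14  ] [0.5032 0.2282 0.14  ]  tip [0.4994 0.2792 0.169 ]  collar [0.4995 0.2814 0.144 ]
[[159 159 159 161 161 159 158 159 160 162 161 159 158 159 159 160 160 160
  159 160]
 [152 152 154 154 154 150 150 151 153 156 156 153 150 154 155 155 154 155
  157 157]
 [137 139 140 139 140 127 124 129 131 130 130 124 116 130 133 148 147 149
  153 153]
 [147 147 149 150 141 122 115 112 113 113 114 114 115 110 111 159 161 161
  161 160]
 [162 161 161 153 120 114 114 116 105 113 107 103 114 116 117 139 148 163
  160 160]
 [161 159 151 134 114 115 119 154 146 114  91  81 106 105 114 111  95 163
  162 159]
 [162 160 125 114 115 116 152 193 197 160 145 109  90  79 115 113 108 149
  162 161]
 [162 156 123 115 114 138 186 200 201 200 187 130 120  95 106 105 114  98
  164 162]
 [163 145 116 114 122 165 199 201 201 200 178 114 117 100  82  88 113 109
  163 164]
 [160 138 115 115 132 158 185 197 203 194 139 128 109  97  95 117 112  99
  164 
[... 161 characters left out ...]
97
  164 166]
 [163 147 119 119 116 115 117 122 135 142 120  97  81 115 115 116 111  95
  164 165]
 [164 162 126 117 116 115 116 115 121 127 106  88  88 113 116 114 104 128
  167 169]
 [166 165 147 114 117 118 118 117 113 113 109  93 116 115 113 106 102 167
  167 168]
 [166 165 162 118 115 116 118 119 119 118 113 116 116 115 108 101 139 164
  168 169]
 [165 166 164 148 119 113 113 117 120 119 117 117 111 105  94 141 165 166
  169 169]
 [164 165 167 165 149 132 121 112 107 107 110 104  98 117 123 165 164 163
  166 168]]
side tip [0.502  0.2855 0.169 ] hub [ 0.4851 -0.0514  0.048 ] knob [0.4971 0.0048 0.054 ]
[('tape', array([0.4469, 0.1073, 0.025 ])), ('cup', array([0.6801, 0.2971, 0.06  ]))]
```

carry_out --targets '[{"travel": [-26.5, -29.8, 0], "spin": 0, "hand": 0}, {"travel": [-26.5, -29.8, 0], "spin": 0, "hand": 0}, {"travel": [-26.5, -29.8, 0], "spin": 0, "hand": 0}, {"travel": [-26.5, -29.8, 0], "spin": 0, "hand": 0}, {"travel": [-26.5, -29.8, 0], "spin": 0, "hand": 0}, {"travel": [-26.5, -29.8, 0], "spin": 0, "hand": 0}, {"travel": [-26.5, -29.8, 0], "spin": 0, "hand": 0}, {"travel": [-26.5, -29.8, 0], "spin": 0, "hand": 0}, {"travel": [-26.5, -29.8, 0], "spin": 0, "hand": 0}, {"travel": [-26.5, -29.8, 0], "spin": 0, "hand": 0}, {"travel": [-26.5, -29.8, 0], "spin": 0, "hand": 0}, {"travel": [-26.5, -29.8, 0], "spin": 0, "hand": 0}, {"travel": [-26.5, -29.8, 0], "spin": 0, "hand": 0}, {"travel": [-26.5, -29.8, 0], "spin": 0, "hand": 0}, {"travel": [-26.5, -29.8, 0], "spin": 0, "hand": 0}, {"travel": [-26.5, -29.8, 0], "spin": 0, "hand": 0}, {"travel": [-26.5, -29.8, 0], "spin": 0, "hand": 0}, {"travel": [-26.5, -29.8, 0], "spin": 0, "hand": 0}]' --force 60

```text
time: 1.9
eef_pos: [0.4824, -0.0544, 0.2311]
tool_rot: [-0.0, 0.146, 0.989, 0.0]
ft_force: [0.6, -0.4, 0.8]
width: 1.0
grasp_force: 0.0
```

carry_out --targets '[{"travel": [0, 0, 0], "spin": 8.5, "hand": 0}, {"travel": [0, 0, 0], "spin": 8.5, "hand": 0}, {"travel": [0, 0, 0], "spin": 8.5, "hand": 0}, {"travel": [0, 0, 0], "spin": 8.5, "hand": 0}, {"travel": [0, 0, 0], "spin": 8.5, "hand": 0}, {"travel": [0, 0, 0], "spin": 8.5, "hand": 0}, {"travel": [0, 0, 0], "spin": 8.5, "hand": 0}, {"travel": [0, 0, 0], "spin": 8.5, "hand": 0}, {"travel": [0, 0, 0], "spin": 8.5, "hand": 0}, {"travel": [0, 0, 0], "spin": 8.5, "hand": 0}, {"travel": [0, 0, 0], "spin": 0, "hand": 0}, {"travel": [0, 0, 0], "spin": 0, "hand": 0}]'

```text
time: 3.1
eef_pos: [0.4821, -0.0528, 0.2311]
tool_rot: [-0.0, 0.775, 0.632, -0.0]
ft_force: [0.8, -0.2, -0.4]
width: 1.0
grasp_force: 0.0
```

```bash
cat >> h.py <<'E'
def st():
    s=r.get_state(); q=s["tool_rot"]; R=Ro.from_quat([q[1],q[2],q[3],q[0]]).as_matrix()
    print("t",s["time"],"pos",s["eef_pos"],"yaw_y",round(np.degrees(np.arctan2(R[1,1],R[0,1])),2),"zax",R[:,2],"F",s["ft_force"],"M",s["wrist_torque"],"w",round(s["width"],3),"g",s["grasp_force"],"j6",round(s["joints"][5],3))
    return s["eef_pos"],R
def to(p): # shift in tool axes, mm
    e,R=st(); print("travel",np.round(R.T@(np.array(p)-e)*1000,1))
E
python3 - <<'E'
from h import *
to([.4835,-.0524,.006])
im=imaging.read_camera("top"); cv2.imwrite("pics/t1.png",im[:,:,::-1])
t=cv2.imread("pics/top0.png")
for z in(0,.1,.2,.28): print(z,ray("top",(262,190),z),ray("top",(262,150),z))
m=cv2.resize(t[226:242,216:236,1],None,fx=10,fy=10,interpolation=cv2.INTER_CUBIC)
for th in(165,175,185):
  c=max(cv2.findContours((m>th)[20:,:150].astype(np.uint8)[:, :120],0,2)[0],key=cv2.contourArea)
  b=cv2.boxPoints(cv2.minAreaRect(c))
  w=[ray("top",(216+(x+.5)/10-.5,226+(y+20.5)/10-.5),.169)[:2] for x,y in b]
  e=[np.array(w[i+1])-w[i] for i in range(3)]
  print(th,cv2.minAreaRect(c),np.mean(w,0),[round(np.degrees(np.arctan2(v[1],v[0]))%90,1) for v in e],[np.linalg.norm(v) for v in e])
E
```

```text
t 3.1 pos [ 0.4821 -0.0528  0.2311] yaw_y -11.6 zax [-0.0005  0.0001 -1.    ] F [ 0.7545 -0.1925 -0.3657] M [-0.0122  0.0372 -0.0027] w 1.0 g 0.0 j6 -0.138
travel [  0.7   1.4 225.1]
0 [0.6588 0.2042 0.    ] [0.7775 0.2093 0.    ]
0.1 [0.6301 0.1996 0.1   ] [0.7393 0.2043 0.1   ]
0.2 [0.6014 0.195  0.2   ] [0.7012 0.1993 0.2   ]
0.28 [0.5784 0.1913 0.28  ] [0.6706 0.1953 0.28  ]
165 ((81.29393768310547, 62.89154815673828), (46.6212272644043, 47.506141662597656), 27.758541107177734) [0.4996 0.2822] [np.float64(66.0), np.float64(64.2), np.float64(65.8)] [np.float64(0.011234166512858374), np.float64(0.011189277589794839), np.float64(0.01122054059274818)]
175 ((81.5211181640625, 62.46162033081055), (42.627906799316406, 43.504119873046875), 28.810794830322266) [0.4997 0.2821] [np.float64(64.9), np.float64(63.1), np.float64(64.8)] [np.float64(0.010282299368526818), np.float64(0.010235441746879043), np.float64(0.01027051895745737)]
185 ((82.1307144165039, 62.365142822265625), (38.48869705200195, 38.853084564208984), 30.068584442138672) [0.4997 0.282 ] [np.float64(63.6), np.float64(61.9), np.float64(63.5)] [np.float64(0.009176985139955395), np.float64(0.009246115095038792), np.float64(0.009167163259657418)]
```

carry_out --targets '[{"travel": [0.7, 1.4, 35], "spin": 0.5, "hand": 0}, {"travel": [0, 0, 35], "spin": 0, "hand": 0}, {"travel": [0, 0, 35], "spin": 0, "hand": 0}, {"travel": [0, 0, 35], "spin": 0, "hand": 0}, {"travel": [0, 0, 25], "spin": 0, "hand": 0}, {"travel": [0, 0, 20], "spin": 0, "hand": 0}, {"travel": [0, 0, 0], "spin": 0, "hand": 0}, {"travel": [0, 0, 0], "spin": 0, "hand": 0}, {"travel": [0, 0, 0], "spin": 0, "hand": 0}]'

```text
time: 4.05
eef_pos: [0.4846, -0.0527, 0.0473]
tool_rot: [0.001, 0.778, 0.628, 0.001]
ft_force: [0.5, -0.2, -0.4]
width: 1.003
grasp_force: 0.0
```

Run:
```python
from h import *
to([.4835,-.0524,.006]); print(r.get_state()["joints"])
a=crop("top",310,210,100,80,4); b=crop("side",240,220,100,80,4)
cv2.imwrite("pics/c2.png",np.hstack([a,b]))
```

```text
t 4.05 pos [ 0.4846 -0.0527  0.0473] yaw_y -12.24 zax [ 0.002  -0.0007 -1.    ] F [ 0.5013 -0.2143 -0.424 ] M [-0.0173  0.0111  0.0235] w 1.003 g 0.0 j6 -0.125
travel [ 0.1 -1.2 41.3]
[-0.3381  0.6657  1.9173 -0.      0.5564 -0.1245]
```

View pics/c2.png

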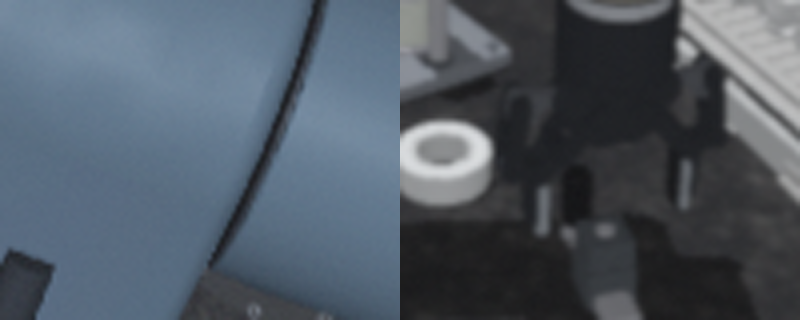

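The side view shows the fingers, near crop (543,205) and (685,185), straddling the hub at (605,230). I'll descend and grip.

carry_out --targets '[{"travel": [0, -1, 20], "spin": 0, "hand": 0}, {"travel": [0, 0, 12], "spin": 0, "hand": 0}, {"travel": [0, 0, 9], "spin": 0, "hand": 0}, {"travel": [0, 0, 0], "spin": 0, "hand": 255}, {"travel": [0, 0, 0], "spin": 0, "hand": 255}, {"travel": [0, 0, 0], "spin": 0, "hand": 255}, {"travel": [0, 0, 0], "spin": 0, "hand": 255}, {"travel": [0, 0, 0], "spin": 0, "hand": 255}, {"travel": [0, 0, 0], "spin": 0, "hand": 255}, {"travel": [0, 0, 0], "spin": 0, "hand": 255}, {"travel": [0, 0, 0], "spin": 0, "hand": 255}]' --force 70

```text
time: 5.25
eef_pos: [0.4833, -0.0524, 0.006]
tool_rot: [0.001, 0.779, 0.627, 0.0]
ft_force: [-0.4, -0.1, 6.5]
width: 0.365
grasp_force: 69.3
```

Run:
```python
from h import *
st()
```

```text
t 5.25 pos [ 0.4833 -0.0524  0.006 ] yaw_y -12.28 zax [ 0.0015 -0.0005 -1.    ] F [-0.355  -0.0915  6.4771] M [ 0.0204 -0.0331 -0.0766] w 0.365 g 69.3039471656084 j6 -0.124
```

carry_out --targets '[{"travel": [0, 0, -20], "spin": 0, "hand": 255}, {"travel": [0, 0, -30], "spin": 0, "hand": 255}, {"travel": [0, 0, -30], "spin": 0, "hand": 255}, {"travel": [0, 0, -40], "spin": 0, "hand": 255}, {"travel": [0, 0, -40], "spin": 0, "hand": 255}, {"travel": [0, 0, -30], "spin": 0, "hand": 255}, {"travel": [0, 0, -10], "spin": 0, "hand": 255}, {"travel": [0, 0, 0], "spin": 0, "hand": 255}]'

```text
time: 6.05
eef_pos: [0.483, -0.0523, 0.2059]
tool_rot: [0.001, 0.779, 0.627, 0.001]
ft_force: [0.0, -0.1, -2.9]
width: 0.366
grasp_force: 69.8
```

carry_out --targets '[{"travel": [20, -3.5, 0], "spin": 0, "hand": 255}, {"travel": [30, -5, 0], "spin": 0, "hand": 255}, {"travel": [33, -5.5, 0], "spin": 0, "hand": 255}, {"travel": [33, -5.5, 0], "spin": 0, "hand": 255}, {"travel": [33, -5.5, 0], "spin": 0, "hand": 255}, {"travel": [33, -5.5, 0], "spin": 0, "hand": 255}, {"travel": [33, -5.5, 0], "spin": 0, "hand": 255}, {"travel": [33, -5.5, 0], "spin": 0, "hand": 255}, {"travel": [33, -5.5, 0], "spin": 0, "hand": 255}, {"travel": [30, -5, 0], "spin": 0, "hand": 255}, {"travel": [20, -3.5, 0], "spin": 0, "hand": 255}, {"travel": [0, 0, 0], "spin": 5, "hand": 255}, {"travel": [0, 0, 0], "spin": 5, "hand": 255}, {"travel": [0, 0, 0], "spin": 3.7, "hand": 255}, {"travel": [0, 0, 0], "spin": 0, "hand": 255}, {"travel": [0, 0, 0], "spin": 0, "hand": 255}]'

```text
time: 7.65
eef_pos: [0.4977, 0.2825, 0.203]
tool_rot: [-0.001, 0.848, 0.531, -0.002]
ft_force: [-0.5, -0.4, -3.2]
width: 0.368
grasp_force: 69.5
```

Run:
```python
from h import *
to([.4997,.282,.206])
print(proj("side",[.4997,.282,.144]),proj("side",[.4997,.282,.2]))
b=crop("side",190,140,100,80,5); cv2.imwrite("pics/c3.png",b)
```

```text
t 7.65 pos [0.4977 0.2825 0.203 ] yaw_y -25.9 zax [-0.0042 -0.0014 -1.    ] F [-0.5301 -0.4483 -3.2205] M [0.0181 0.0103 0.023 ] w 0.368 g 69.47739489376545 j6 0.773
travel [ 0.4  2.  -3. ]
[239.4343 192.8557] [239.0601 176.2494]
```

View pics/c3.png

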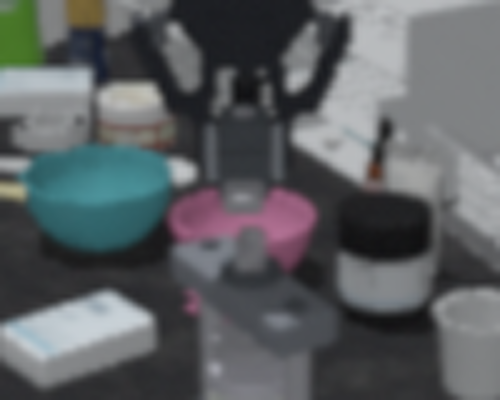

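The side view shows the hub at crop (245,150), directly over the shaft at (251,245) and within about 2 mm. I'll correct and descend.

carry_out --targets '[{"travel": [0.4, 2, 10], "spin": 0, "hand": 255}, {"travel": [0, 0, 10], "spin": 0, "hand": 255}, {"travel": [0, 0, 6], "spin": 0, "hand": 255}, {"travel": [0, 0, 4], "spin": 0, "hand": 255}, {"travel": [0, 0, 3], "spin": 0, "hand": 255}, {"travel": [0, 0, 0], "spin": 0, "hand": 255}]'

```text
time: 8.3
eef_pos: [0.5007, 0.2824, 0.1718]
tool_rot: [-0.0, 0.848, 0.53, -0.0]
ft_force: [-0.3, 0.3, -3.0]
width: 0.368
grasp_force: 69.6
```

carry_out --targets '[{"travel": [0, 0, 2], "spin": 0, "hand": 255}, {"travel": [0, 0, 2], "spin": 0, "hand": 255}, {"travel": [0, 0, 1], "spin": 0, "hand": 255}, {"travel": [0, 0, 0], "spin": 0, "hand": 255}]'

```text
time: 8.7
eef_pos: [0.5008, 0.2825, 0.1673]
tool_rot: [0.0, 0.848, 0.53, -0.0]
ft_force: [0.3, -0.1, -3.8]
width: 0.365
grasp_force: 69.6
```

Run:
```python
from h import *
st()
```

```text
t 8.7 pos [0.5008 0.2825 0.1673] yaw_y -25.97 zax [-0.0001 -0.0001 -1.    ] F [ 0.2815 -0.1086 -3.7874] M [-0.0347  0.0454 -0.0041] w 0.365 g 69.58112686872482 j6 0.773
```

carry_out --targets '[{"travel": [0, 0, 2], "spin": 0, "hand": 255}, {"travel": [0, 0, 2], "spin": 0, "hand": 255}, {"travel": [0, 0, 2], "spin": 0, "hand": 255}, {"travel": [0, 0, 0], "spin": 0, "hand": 255}]'

```text
time: 9.1
eef_pos: [0.5006, 0.2824, 0.1609]
tool_rot: [-0.0, 0.848, 0.53, -0.0]
ft_force: [-0.5, 0.5, -4.2]
width: 0.369
grasp_force: 69.6
```

Run:
```python
from h import *
st()
```

```text
t 9.1 pos [0.5006 0.2824 0.1609] yaw_y -25.98 zax [-0.0008 -0.0003 -1.    ] F [-0.4594  0.4878 -4.1754] M [ 0.0852  0.0319 -0.0139] w 0.369 g 69.57073777914047 j6 0.773
```

Underside is at about 155 mm, so the socket is on the square. I'll continue down to the collar.

carry_out --targets '[{"travel": [0, 0, 3], "spin": 0, "hand": 255}, {"travel": [0, 0, 3], "spin": 0, "hand": 255}, {"travel": [0, 0, 2], "spin": 0, "hand": 255}, {"travel": [0, 0, 2], "spin": 0, "hand": 255}, {"travel": [0, 0, 1], "spin": 0, "hand": 255}, {"travel": [0, 0, 0], "spin": 0, "hand": 255}]'

```text
time: 9.7
eef_pos: [0.5009, 0.2825, 0.1503]
tool_rot: [0.0, 0.848, 0.53, -0.0]
ft_force: [-0.8, 0.9, -2.8]
width: 0.368
grasp_force: 69.8
```

Run:
```python
from h import *
st()
```

```text
t 9.7 pos [0.5009 0.2825 0.1503] yaw_y -25.98 zax [-0. -0. -1.] F [-0.8397  0.873  -2.8185] M [-0.0419  0.039   0.019 ] w 0.368 g 69.78052027523518 j6 0.773
```

carry_out --targets '[{"travel": [0, 0, 1], "spin": 0, "hand": 255}, {"travel": [0, 0, 0.5], "spin": 0, "hand": 255}, {"travel": [0, 0, 0], "spin": 0, "hand": 255}]'

```text
time: 10.0
eef_pos: [0.501, 0.2826, 0.1501]
tool_rot: [0.0, 0.848, 0.53, 0.0]
ft_force: [-1.6, -0.8, 4.6]
width: 0.37
grasp_force: 70.6
```

Run:
```python
from h import *
st()
```

```text
t 10.0 pos [0.501  0.2826 0.1501] yaw_y -25.97 zax [ 0.0008  0.0002 -1.    ] F [-1.5794 -0.7972  4.5819] M [-0.1258  0.4444  0.0512] w 0.37 g 70.56036584079266 j6 0.773
```

Seated: the underside is at 144 mm and the collar is pushing back. I'll let go, slide 60 mm along the arm and take the knob.

carry_out --targets '[{"travel": [0, 0, -1.5], "spin": 0, "hand": 0}, {"travel": [0, 0, 0], "spin": 0, "hand": 0}, {"travel": [0, 0, 0], "spin": 0, "hand": 0}, {"travel": [0, 0, 0], "spin": 0, "hand": 0}, {"travel": [0, 0, -1], "spin": 0, "hand": 0}, {"travel": [15, 0, 0], "spin": 0, "hand": 0}, {"travel": [20, 0, 0], "spin": 0, "hand": 0}, {"travel": [15, 0, 0], "spin": 0, "hand": 0}, {"travel": [10, 0, 0], "spin": 0, "hand": 0}, {"travel": [0, 0, 0], "spin": 0, "hand": 0}]'

```text
time: 11.0
eef_pos: [0.5277, 0.3374, 0.1512]
tool_rot: [0.0, 0.848, 0.531, 0.0]
ft_force: [1.1, -1.1, -0.3]
width: 0.997
grasp_force: 0.0
```

Run:
```python
from h import *
to([.501+.06*np.cos(np.radians(64)),.2826+.06*np.sin(np.radians(64)),.152])
b=crop("side",190,140,100,80,5); cv2.imwrite("pics/c4.png",b)
```

```text
t 11.0 pos [0.5277 0.3374 0.1512] yaw_y -25.92 zax [ 0.0009  0.0005 -1.    ] F [ 1.0583 -1.079  -0.2559] M [-0.0036  0.0385 -0.0045] w 0.997 g 0.0 j6 0.843
travel [-0.9  0.  -0.8]
```

View pics/c4.png

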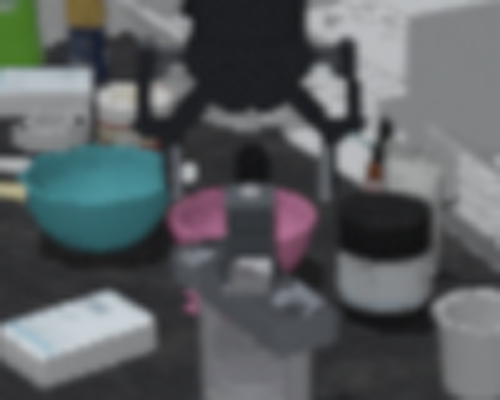

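The crank stands seated, with its hub at crop (252,225). The knob at (253,160) is midway between the open fingers at x 175 and 325. I'll close and wind the first quarter turn.

carry_out --targets '[{"travel": [-0.9, 0, -1], "spin": 0, "hand": 255}, {"travel": [0, 0, 0], "spin": 0, "hand": 255}, {"travel": [0, 0, 0], "spin": 0, "hand": 255}, {"travel": [0, 0, 0], "spin": 0, "hand": 255}, {"travel": [0, 0, 0], "spin": 0, "hand": 255}, {"travel": [0, 0, 0], "spin": 0, "hand": 255}, {"travel": [0, 0, 0], "spin": 0, "hand": 255}, {"travel": [0, 0, 0], "spin": 0, "hand": 255}]' --force 40

```text
time: 11.85
eef_pos: [0.5267, 0.3354, 0.1524]
tool_rot: [0.0, 0.848, 0.53, -0.0]
ft_force: [-0.6, -1.1, 0.7]
width: 0.247
grasp_force: 39.0
```

carry_out --targets '[{"travel": [-2.04, 15.53, 0], "spin": 0, "hand": 255}, {"travel": [-6, 14.47, 0], "spin": 0, "hand": 255}, {"travel": [-9.53, 12.43, 0], "spin": 0, "hand": 255}, {"travel": [-12.43, 9.53, 0], "spin": 0, "hand": 255}, {"travel": [-14.47, 6, 0], "spin": 0, "hand": 255}, {"travel": [-15.53, 2.04, 0], "spin": 0, "hand": 255}]'

```text
time: 12.45
eef_pos: [0.555, 0.2565, 0.1537]
tool_rot: [-0.003, 0.849, 0.528, 0.001]
ft_force: [-5.3, 8.3, 8.4]
width: 0.244
grasp_force: 63.4
```

```bash
cat >> h.py <<'E'
def wind():
    e,R=st(); d=e[:2]-[.501,.2826]; print("radius",np.linalg.norm(d)*1000,"arm angle",np.degrees(np.arctan2(d[1],d[0])))
E
python3 - <<'E'
from h import *
wind()
E
```

```text
t 12.45 pos [0.555  0.2565 0.1537] yaw_y -26.21 zax [-0.0005  0.0061 -1.    ] F [-5.3244  8.331   8.3506] M [ 1.8202  1.4561 -0.259 ] w 0.244 g 63.38265795522602 j6 0.701
radius 59.95612184498979 arm angle -25.77470589790239
```

carry_out --targets '[{"travel": [-15.53, -2.04, 0], "spin": 0, "hand": 255}, {"travel": [-14.47, -6, 0], "spin": 0, "hand": 255}, {"travel": [-12.43, -9.53, 0], "spin": 0, "hand": 255}, {"travel": [-9.53, -12.43, 0], "spin": 0, "hand": 255}, {"travel": [-6, -14.47, 0], "spin": 0, "hand": 255}, {"travel": [-2.04, -15.53, 0], "spin": 0, "hand": 255}]'

```text
time: 13.05
eef_pos: [0.477, 0.2274, 0.1533]
tool_rot: [0.001, 0.848, 0.529, 0.003]
ft_force: [3.0, 3.5, 3.2]
width: 0.245
grasp_force: 40.2
```

Run:
```python
from h import *
wind()
```

```text
t 13.05 pos [0.477  0.2274 0.1533] yaw_y -26.08 zax [ 0.0062  0.0015 -1.    ] F [3.0196 3.5238 3.1823] M [ 0.6863 -0.4877  0.0414] w 0.245 g 40.169095944729634 j6 0.688
radius 60.18153068001217 arm angle -113.45205986795452
```

Forces are small. I'll carry on to a full turn and beyond.

carry_out --targets '[{"travel": [2.04, -15.53, 0], "spin": 0, "hand": 255}, {"travel": [6, -14.47, 0], "spin": 0, "hand": 255}, {"travel": [9.53, -12.43, 0], "spin": 0, "hand": 255}, {"travel": [12.43, -9.53, 0], "spin": 0, "hand": 255}, {"travel": [14.47, -6, 0], "spin": 0, "hand": 255}, {"travel": [15.53, -2.04, 0], "spin": 0, "hand": 255}, {"travel": [15.53, 2.04, 0], "spin": 0, "hand": 255}, {"travel": [14.47, 6, 0], "spin": 0, "hand": 255}, {"travel": [12.43, 9.53, 0], "spin": 0, "hand": 255}, {"travel": [9.53, 12.43, 0], "spin": 0, "hand": 255}, {"travel": [6, 14.47, 0], "spin": 0, "hand": 255}, {"travel": [2.04, 15.53, 0], "spin": 0, "hand": 255}]'

```text
time: 14.25
eef_pos: [0.5276, 0.3367, 0.1528]
tool_rot: [-0.0, 0.848, 0.531, 0.001]
ft_force: [-1.3, 1.5, 4.6]
width: 0.247
grasp_force: 40.2
```

carry_out --targets '[{"travel": [-2.04, 15.53, 0], "spin": 0, "hand": 255}, {"travel": [-6, 14.47, 0], "spin": 0, "hand": 255}, {"travel": [-9.53, 12.43, 0], "spin": 0, "hand": 255}, {"travel": [-12.43, 9.53, 0], "spin": 0, "hand": 255}, {"travel": [-14.47, 6, 0], "spin": 0, "hand": 255}, {"travel": [-15.53, 2.04, 0], "spin": 0, "hand": 255}]'

```text
time: 14.85
eef_pos: [0.5545, 0.2557, 0.1536]
tool_rot: [-0.002, 0.849, 0.528, 0.001]
ft_force: [-2.9, 9.2, 11.0]
width: 0.242
grasp_force: 65.2
```

Run:
```python
from h import *
wind()
```

```text
t 14.85 pos [0.5545 0.2557 0.1536] yaw_y -26.19 zax [-0.001   0.0044 -1.    ] F [-2.905   9.158  10.9682] M [ 1.7301  1.1955 -0.1987] w 0.242 g 65.2135603422903 j6 0.701
radius 59.92313512098867 arm angle -26.673807579498618
```

Run:
```python
from h import *
s=cv2.imread("pics/side0.png")[:,:,::-1]
a=crop("side",215,185,50,60,8,s); im=imaging.read_camera("side"); b=crop("side",215,185,50,60,8,im)
cv2.imwrite("pics/c5.png",np.hstack([a,b]))
for z in(.016,.136,.112,.0925+0,.062,.068): print(z,(proj("side",[.5,.2826,z])-[215,185])*8)
```

```text
0.016 [201.8891 345.4217]
0.136 [195.9239  80.6215]
0.112 [197.1599 135.4895]
0.0925 [198.1479 179.3473]
0.062 [199.6648 246.6819]
0.068 [199.3691 233.5556]
```

View pics/c5.png

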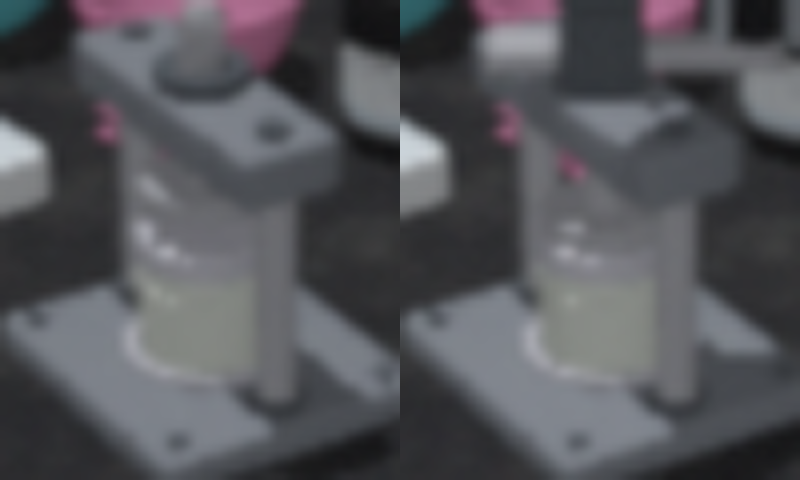

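Left is the start, right is now. The ram glint has dropped from (150,188) to (570,228) and the lid glint from (145,235) to (565,252), so the lid is well on its way and the stop can't be far. I'll go to 510° and then advance gently.

carry_out --targets '[{"travel": [-15.53, -2.04, 0], "spin": 0, "hand": 255}, {"travel": [-14.47, -6, 0], "spin": 0, "hand": 255}, {"travel": [-12.43, -9.53, 0], "spin": 0, "hand": 255}, {"travel": [-9.53, -12.43, 0], "spin": 0, "hand": 255}, {"travel": [0, 0, 0], "spin": 0, "hand": 255}]'

```text
time: 15.4
eef_pos: [0.5038, 0.2224, 0.1532]
tool_rot: [-0.001, 0.849, 0.529, 0.001]
ft_force: [-1.2, 6.9, 7.9]
width: 0.243
grasp_force: 45.9
```

Run:
```python
from h import *
wind()
```

```text
t 15.4 pos [0.5038 0.2224 0.1532] yaw_y -26.11 zax [ 0.0001  0.0034 -1.    ] F [-1.2443  6.8739  7.9494] M [ 1.3725  0.2627 -0.0049] w 0.243 g 45.910776176751824 j6 0.664
radius 60.27564807387048 arm angle -87.3745183110346
```

carry_out --targets '[{"travel": [-3.4, -7.1, 0], "spin": 0, "hand": 255}, {"travel": [-2.6, -7.4, 0], "spin": 0, "hand": 255}, {"travel": [0, 0, 0], "spin": 0, "hand": 255}]'

```text
time: 15.7
eef_pos: [0.4899, 0.2233, 0.1531]
tool_rot: [-0.0, 0.848, 0.529, 0.002]
ft_force: [0.4, 6.0, 6.3]
width: 0.245
grasp_force: 40.5
```

Run:
```python
from h import *
wind()
```

```text
t 15.7 pos [0.4899 0.2233 0.1531] yaw_y -26.06 zax [ 0.0026  0.0027 -1.    ] F [0.3886 6.0081 6.3395] M [ 1.1789 -0.002  -0.016 ] w 0.245 g 40.529098828309316 j6 0.672
radius 60.29773818876083 arm angle -100.63632571655789
```

carry_out --targets '[{"travel": [-1.5, -7.7, 0], "spin": 0, "hand": 255}, {"travel": [-0.5, -7.8, 0], "spin": 0, "hand": 255}, {"travel": [0, 0, 0], "spin": 0, "hand": 255}]'

```text
time: 16.0
eef_pos: [0.4756, 0.2279, 0.1531]
tool_rot: [0.0, 0.848, 0.53, 0.002]
ft_force: [1.5, 4.3, 6.4]
width: 0.243
grasp_force: 40.5
```

carry_out --targets '[{"travel": [0.5, -7.8, 0], "spin": 0, "hand": 255}, {"travel": [1.5, -7.7, 0], "spin": 0, "hand": 255}, {"travel": [0, 0, 0], "spin": 0, "hand": 255}]'

```text
time: 16.3
eef_pos: [0.4626, 0.2361, 0.1531]
tool_rot: [0.001, 0.848, 0.53, 0.002]
ft_force: [-0.2, 1.9, 7.1]
width: 0.244
grasp_force: 40.5
```

carry_out --targets '[{"travel": [2.6, -7.4, 0], "spin": 0, "hand": 255}, {"travel": [3.4, -7.1, 0], "spin": 0, "hand": 255}, {"travel": [0, 0, 0], "spin": 0, "hand": 255}]'

```text
time: 16.6
eef_pos: [0.452, 0.2474, 0.1532]
tool_rot: [0.001, 0.848, 0.53, 0.001]
ft_force: [-0.1, 0.6, 8.6]
width: 0.244
grasp_force: 45.0
```

carry_out --targets '[{"travel": [4.4, -6.5, 0], "spin": 0, "hand": 255}, {"travel": [5.1, -5.9, 0], "spin": 0, "hand": 255}, {"travel": [0, 0, 0], "spin": 0, "hand": 255}]'

```text
time: 16.9
eef_pos: [0.4447, 0.2611, 0.1535]
tool_rot: [0.001, 0.848, 0.53, 0.001]
ft_force: [-2.9, -0.8, 13.2]
width: 0.247
grasp_force: 55.5
```

carry_out --targets '[{"travel": [5.9, -5.1, -0.5], "spin": 0, "hand": 255}, {"travel": [6.5, -4.4, -0.5], "spin": 0, "hand": 255}, {"travel": [0, 0, 0], "spin": 0, "hand": 255}]'

```text
time: 17.2
eef_pos: [0.4412, 0.2762, 0.1538]
tool_rot: [0.001, 0.848, 0.53, -0.0]
ft_force: [-2.0, -0.9, 9.3]
width: 0.245
grasp_force: 58.2
```

carry_out --targets '[{"travel": [7.1, -3.4, 0], "spin": 0, "hand": 255}, {"travel": [7.4, -2.6, 0], "spin": 0, "hand": 255}, {"travel": [0, 0, 0], "spin": 0, "hand": 255}]'

```text
time: 17.5
eef_pos: [0.4415, 0.2919, 0.1539]
tool_rot: [0.001, 0.848, 0.53, -0.001]
ft_force: [-3.4, -0.3, 9.7]
width: 0.243
grasp_force: 62.0
```

carry_out --targets '[{"travel": [7.7, -1.5, 0], "spin": 0, "hand": 255}, {"travel": [7.8, -0.5, 0], "spin": 0, "hand": 255}, {"travel": [0, 0, 0], "spin": 0, "hand": 255}]'

```text
time: 17.8
eef_pos: [0.4456, 0.3062, 0.1539]
tool_rot: [0.0, 0.848, 0.53, -0.002]
ft_force: [-4.7, -1.0, 11.5]
width: 0.244
grasp_force: 65.3
```

carry_out --targets '[{"travel": [7.8, 0.5, -0.3], "spin": 0, "hand": 255}, {"travel": [7.7, 1.5, -0.2], "spin": 0, "hand": 255}, {"travel": [0, 0, 0], "spin": 0, "hand": 255}]'

```text
time: 18.1
eef_pos: [0.4535, 0.3194, 0.154]
tool_rot: [-0.0, 0.848, 0.53, -0.003]
ft_force: [-6.5, 0.2, 9.9]
width: 0.243
grasp_force: 63.4
```

carry_out --targets '[{"travel": [7.4, 2.6, 0], "spin": 0, "hand": 255}, {"travel": [7.1, 3.4, 0], "spin": 0, "hand": 255}, {"travel": [0, 0, 0], "spin": 0, "hand": 255}]'

```text
time: 18.4
eef_pos: [0.4657, 0.3311, 0.1539]
tool_rot: [-0.001, 0.848, 0.53, -0.002]
ft_force: [-4.3, 3.7, 7.2]
width: 0.246
grasp_force: 58.8
```

carry_out --targets '[{"travel": [6.5, 4.4, 0], "spin": 0, "hand": 255}, {"travel": [5.9, 5.1, 0], "spin": 0, "hand": 255}, {"travel": [0, 0, 0], "spin": 0, "hand": 255}]'

```text
time: 18.7
eef_pos: [0.4803, 0.3388, 0.1538]
tool_rot: [-0.001, 0.848, 0.529, -0.001]
ft_force: [-4.4, 6.4, 6.0]
width: 0.242
grasp_force: 53.9
```

carry_out --targets '[{"travel": [5.1, 5.9, 0], "spin": 0, "hand": 255}, {"travel": [4.4, 6.5, 0], "spin": 0, "hand": 255}, {"travel": [0, 0, 0], "spin": 0, "hand": 255}]'

```text
time: 19.0
eef_pos: [0.4893, 0.3413, 0.1533]
tool_rot: [-0.004, 0.848, 0.529, -0.007]
ft_force: [-15.1, 6.0, 12.8]
width: 0.248
grasp_force: 53.4
```

carry_out --targets '[{"travel": [1.8, 3.3, 0], "spin": 0, "hand": 255}, {"travel": [0, 0, 0], "spin": 0, "hand": 255}, {"travel": [0, 0, 0], "spin": 0, "hand": 255}]'

```text
time: 19.3
eef_pos: [0.4897, 0.3414, 0.1532]
tool_rot: [-0.005, 0.848, 0.529, -0.01]
ft_force: [-20.7, 7.2, 14.1]
width: 0.251
grasp_force: 54.3
```

Run:
```python
from h import *
wind()
```

```text
t 19.3 pos [0.4897 0.3414 0.1532] yaw_y -26.07 zax [-0.022  -0.0015 -0.9998] F [-20.7219   7.2056  14.1065] M [ 0.8616  2.9615 -0.1469] w 0.251 g 54.33608337887563 j6 0.868
radius 59.906507791429426 arm angle 100.88472809735504
```

Firm stop: 20 N at the knob and no movement, at about 1.9 turns. I'll relax the push, open, and rise clear.

carry_out --targets '[{"travel": [-3, -5, -0.5], "spin": 0, "hand": 255}, {"travel": [0, 0, 0], "spin": 0, "hand": 255}, {"travel": [0, 0, 0], "spin": 0, "hand": 0}, {"travel": [0, 0, 0], "spin": 0, "hand": 0}, {"travel": [0, 0, 0], "spin": 0, "hand": 0}, {"travel": [0, 0, 0], "spin": 0, "hand": 0}, {"travel": [0, 0, 0], "spin": 0, "hand": 0}, {"travel": [0, 0, -10], "spin": 0, "hand": 0}, {"travel": [0, 0, -20], "spin": 0, "hand": 0}, {"travel": [0, 0, -30], "spin": 0, "hand": 0}, {"travel": [0, 0, -30], "spin": 0, "hand": 0}, {"travel": [0, 0, -20], "spin": 0, "hand": 0}, {"travel": [0, 0, 0], "spin": 0, "hand": 0}]'

```text
time: 20.6
eef_pos: [0.4963, 0.342, 0.2686]
tool_rot: [0.001, 0.848, 0.53, 0.004]
ft_force: [-0.1, -0.1, -0.4]
width: 1.003
grasp_force: 0.0
```

Run:
```python
from h import *
st()
im=imaging.read_camera("side"); cv2.imwrite("pics/c6.png",np.hstack([crop("side",200,160,80,100,5,im),cv2.resize(crop("side",190,120,160,200,1,im),(400,500))]))
```

```text
t 20.6 pos [0.4963 0.342  0.2686] yaw_y -25.97 zax [ 0.0079  0.0034 -1.    ] F [-0.0727 -0.109  -0.3952] M [ 0.0133 -0.0175 -0.0286] w 1.003 g 0.0 j6 0.871
```

View pics/c6.png

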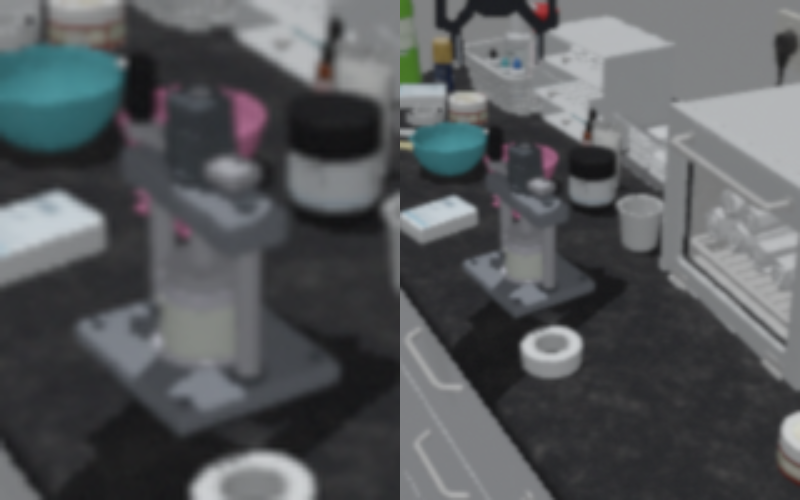

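The crank stands on the shaft with its hub top at pixel (239,178), which matches the seated height of 192 mm. The gripper is clear and the bystanders are in place. I'll hand in.

```bash
python3 -c "
from h import *
print(r.finish_job())"
```

```text
the job is handed in; nothing more can be done
None
```

I seated the crank on the collar, wound it about 1.9 turns clockwise to its firm stop, let go and handed the job in after about 21 s; I did not measure the lid itself and took the stop as the sign that it is fully home.

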